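# Sort look-alike lab cups by weight into nested stacks

### The arm

A 6-joint arm with a two-finger parallel gripper is mounted at the origin on the work surface. World frame = base frame: x ahead of the robot, y to its left, z up, the work surface at z = 0. Lengths are in m, angles in rad, forces in N, time in s.
With the tool pointing down it reaches from about 0.3 to 0.775 m from the base axis. Payload 14.6 kg.
Tool frame: the origin (TCP) lies at the very end of the fingers, on their centre line; the grasp point (between the pads) lies bot.grip_depth behind it (bot.grip_depth is the distance from the TCP to the grasp point, in m); z points along the fingers, y is the line along which they close (so a half turn about z gives the same grasp; the last joint's range is limited). The gripper opens to 94 mm and grips with 3 to 60 N. Pads are 16 mm wide; open, the fingers measure 119 mm over their backs; the gripper's body (75 mm by 177 mm) begins 78 mm behind the grasp point.
Start: joints at [-1.246, 0.3, 1.521, -0, 1.321, -0.067], TCP at [0.21, -0.508, 0.205] pointing down, gripper open.
Joint ranges: [-3.03, 3.03], [-0.79, 2.21], [0.23, 2.52], [-1.04, 4.18], [0, 3.07], [-2.55, 2.55]. Speed limits (rad/s): [2.22, 2.22, 2.57, 3.14, 3.14, 3.14].

### API

Orientations are given as a unit quaternion [x, y, z, w].
In Python, from cell import bot gives the robot as it stands. The module is installed in compiled form; this text tells all that it offers.
- The arm moves only by the shell command python3 -m inch 'ROWS' [OPENING] [FORCE]. ROWS is JSON, a list of rows, each an object with "slide": the shift along the world's x, y, z in cm, a list of three; "roll": the turn about the world's z in degrees. In form: [{"slide": [tx, ty, tz], "roll": roll}, ...]. A call has 1 to 12 rows; each row is the pose to reach, as a shift and turn from the pose commanded when the call began; what a row does not reach only later rows make up. A row lasts 1/10 s, in which the tool goes at most 50 mm and 8.59 degrees, less where a joint would pass 70% of its speed; a pose out of reach is approached as far as the arm can. A call with a gripper value outside its range is refused whole. OPENING is the closure, from 0 (fully open) to 1 (shut), set as the call begins (- or left out, the last holds). The fingers move at their own pace and stop on an object; FORCE is the grip in N (left out, the last holds). Time passes only in rows, so rows that repeat a pose let the fingers close. It gives the time, the measured TCP pose, the force, the opening and the grip force at its end, in the units of the state.
- bot.get_state(): the state, without advancing time (a new reading comes with each control period).
- bot.snapshot(name): name is "scene" or "top"; returns a dict with "pixels" (384x512x3 uint8, blue, green, red), "camera_matrix" (3x3 intrinsics, pixels), "world_from_camera" (4x4, takes a point from camera to world coordinates). Camera axes: x right, y down, z forward; pixel columns grow to the right and rows downward; lengths in m; the calibration is good to about 2 mm. A picture is of the moment at which its call begins. There is no depth.
- bot.job_done(): hands the job in; it is judged then, once.
Trained networks look in the newest picture that a camera, given by its name, has taken for a name from the list of things; names that differ only in an ending like _2 or _b are one class to them, and where a whole thing is asked for, a point or a joint stands for the part that bears it (a point fixed in the world has none). Each returns a list of dicts, best first, with "conf" (0 to 1); they miss things now and then, are a little off and sometimes report something else, mostly with a low value. They report only what shows in the picture. A call takes as long as a camera call. They do not tell look-alikes from the thing itself.
- bot.recognise(camera, target): "location" ([x, y, z] in m, in world coordinates, good to about 4 mm: the middle of the surface that is visible of it).
The state is a dict: "time": time; "qpos": joint angles; "joint_velocities": joint speeds; "effort": joint torques, N m; "position": TCP position; "eef_rot": TCP orientation; "ft_force": force on the tool from outside, world axes, zero at the start; "ft_torque": the same for the moment, N m; "width": opening from 0.0 (shut) to 1.0 (fully open); "gripper_force": force on a finger pad.
Only numpy, scipy, OpenCV 4.12 (cv2) and the standard library are available. Lean on these libraries where they do the work, as an engineer would, in place of code of your own. Each camera call takes 0.05 s, during which the arm holds its last target. There are 200 camera calls.

### The job

Take the red lid off the blue holder and set it down upright somewhere free on the bench or tray. Then lift each green cup to feel its weight, and nest the weighted cups (about 300 g) in one stack on the blue holder and the plain ones (about 60 g) in one stack on the orange holder, each cup fully seated. Finally seat the lid on top of the blue stack; be gentle throughout, as the thin cups and lid must never be gripped or pressed with more than about 25 N, nor dropped or thrown, and do not knock the other things on the bench about.

Things in the scene. Friction and masses are not known exactly. Their poses are not given: they have to be found in the camera images.
- cup_1: Green stacking cup, may be absent; all look alike. 42 mm high; foot 52 mm across over the lowest 14 mm; body 64 to 66 mm across, 14 mm up to the rim; bore 58 mm across, 25 mm deep. Plain: 54 to 66 g; weighted (hidden lead): 280 to 320 g. Nested, its body rests on the rim below, its origin 28 mm above that of the cup below. Starts upright on the tray. Origin: centre of underside; z up its axis.
- cup_2: Green stacking cup, may be absent; all look alike. 42 mm high; foot 52 mm across over the lowest 14 mm; body 64 to 66 mm across, 14 mm up to the rim; bore 58 mm across, 25 mm deep. Plain: 54 to 66 g; weighted (hidden lead): 280 to 320 g. Nested, its body rests on the rim below, its origin 28 mm above that of the cup below. Starts upright on the tray. Origin: centre of underside; z up its axis.
- cup_3: Green stacking cup, may be absent; all look alike. 42 mm high; foot 52 mm across over the lowest 14 mm; body 64 to 66 mm across, 14 mm up to the rim; bore 58 mm across, 25 mm deep. Plain: 54 to 66 g; weighted (hidden lead): 280 to 320 g. Nested, its body rests on the rim below, its origin 28 mm above that of the cup below. Starts upright on the tray. Origin: centre of underside; z up its axis.
- cup_4: Green stacking cup, may be absent; all look alike. 42 mm high; foot 52 mm across over the lowest 14 mm; body 64 to 66 mm across, 14 mm up to the rim; bore 58 mm across, 25 mm deep. Plain: 54 to 66 g; weighted (hidden lead): 280 to 320 g. Nested, its body rests on the rim below, its origin 28 mm above that of the cup below. Starts upright on the tray. Origin: centre of underside; z up its axis.
- cup_5: Green stacking cup, may be absent; all look alike. 42 mm high; foot 52 mm across over the lowest 14 mm; body 64 to 66 mm across, 14 mm up to the rim; bore 58 mm across, 25 mm deep. Plain: 54 to 66 g; weighted (hidden lead): 280 to 320 g. Nested, its body rests on the rim below, its origin 28 mm above that of the cup below. Starts upright on the tray. Origin: centre of underside; z up its axis.
- cup_6: Green stacking cup, may be absent; all look alike. 42 mm high; foot 52 mm across over the lowest 14 mm; body 64 to 66 mm across, 14 mm up to the rim; bore 58 mm across, 25 mm deep. Plain: 54 to 66 g; weighted (hidden lead): 280 to 320 g. Nested, its body rests on the rim below, its origin 28 mm above that of the cup below. Starts upright on the tray. Origin: centre of underside; z up its axis.
- blue_holder: Fixed blue plastic stacking holder: a 90 x 90 x 20 mm block with a ring (64 mm across, bore 58 mm across, 20 mm deep) whose rim is 40 mm above the bench; a cup or the lid seated in it has its origin 26 mm above the holder's. Origin: centre of the underside, on the bench; z up.
- orange_holder: Fixed orange plastic stacking holder: a 90 x 90 x 20 mm block with a ring (64 mm across, bore 58 mm across, 20 mm deep) whose rim is 40 mm above the bench; a cup or the lid seated in it has its origin 26 mm above the holder's. Origin: centre of the underside, on the bench; z up.
- lid: The red lid: foot 52 mm across over the lowest 14 mm (like a cup's), flange 64 mm across from 14 to 20 mm, black knob 20 mm across on its axis from 20 up to 46 mm; 80 g. It starts seated in the blue holder. Seated on a cup its origin is 28 mm above the cup's. Origin: centre of the underside; z up.
- tray: Fixed white tray 412 x 512 mm (x by y), floor 6 mm and rim 16 mm above the bench; cups start on it. Origin: centre of the underside.
- jar_cap: Bystander, leave alone: a black jar cap, disc 38 mm across, 12 mm high, on the tray. Origin: centre of the underside.
- ruler: Bystander, leave alone: a blue ruler 30 x 200 x 4 mm (long along its y), flat on the tray. Origin: centre of the underside.
- specimen_jar: Bystander, leave alone: a glass specimen jar with black cap, 48 mm across, 75 mm high. Origin: centre of the underside.
- marker: Bystander, leave alone: a grey marker pen 13 x 140 x 13 mm (long along its y), on the bench. Origin: centre of the underside.
- forceps: Bystander, leave alone: steel forceps 130 mm long (along its x), 4 mm high, on the bench. Origin: centre of the underside.
Mind the look-alikes: they are no part of the job. What is shaped like the cup_4 but pink or yellow is not meant. Leave any yellow look-alike of the cup_6 alone.

How it is judged:
By the outcome, as a careful person would: the job done as asked, in the order asked, and still so for the second after the job is handed in, with the robot touching nothing.
Of cup_1, cup_2, cup_3, cup_4, cup_5, cup_6 only 4 to 6 are there at a start; the rules pass over those that are not, and their reading is None.
At some moment in a run one of cup_1, cup_2, cup_3, cup_4, cup_5, cup_6, lid may be knocked a few centimetres aside while the robot is not near it.
It also fails if it takes over 210 s, if anything falls off the work surface, if the arm or the gripper's body presses on something with over 40 N, if the wrist force passes 120 N, or if a joint passes its speed limit or range.

## Working session

There is one attempt and no reset: what is moved stays moved. The work goes in short steps, Python scripts to look and compute and a shell command to move; the robot and the scene stay as the last step left them, time stands still between calls to the robot, and variables do not carry over. Pictures are saved under pics/ and viewed, at most 14 in all, crops included, and the job is handed in when it is done.

```bash
mkdir -p pics; python3 - <<'E'
from cell import bot
import cv2,numpy as np
print(bot.grip_depth, bot.get_state())
for n in ("scene","top"):
    s=bot.snapshot(n); cv2.imwrite(f"pics/{n}0.png",s["pixels"]); print(n,s["camera_matrix"],np.round(s["world_from_camera"],3))
    for t in ("cup_1","lid","blue_holder","orange_holder","specimen_jar","jar_cap","ruler","marker","forceps","tray"):
        K=np.array(s["camera_matrix"]);T=np.linalg.inv(s["world_from_camera"])
        for d in bot.recognise(n,t):
            p=K@(T[:3,:3]@np.array(d["location"])+T[:3,3]); print(t,np.round(d["location"],3),round(d["conf"],2),(p[:2]/p[2]).astype(int))
E
```

```text
0.0188 {'time': 0.0, 'qpos': array([-1.24559006e+00,  3.00450547e-01,  1.52156484e+00,  1.55060430e-05,
        1.32070052e+00, -6.65973797e-02]), 'joint_velocities': array([ 4.05258809e-04,  7.65517139e-05, -1.76040049e-03,  1.30551774e-03,
        8.44590095e-04,  1.32315731e-03]), 'effort': array([ 3.46204279e-04, -5.31800687e+01, -3.52739918e+01,  7.08630262e-02,
        2.44083098e-02, -9.97927509e-05]), 'position': array([ 0.20994125, -0.50807802,  0.20490448]), 'eef_rot': array([ 9.80872748e-01,  1.94649268e-01, -6.49705656e-05, -5.57906383e-04]), 'ft_force': array([ 0.14652816, -0.10263069,  0.24529508]), 'ft_torque': array([ 0.00877732, -0.0196604 ,  0.05019223]), 'gripper_force': 0.0, 'width': 1.0018342648739362}
scene [[414.61122107   0.         258.71559165]
 [  0.         414.61122107 191.28552977]
 [  0.           0.           1.        ]] [[ 0.31   0.589 -0.747  1.318]
 [ 0.951 -0.197  0.24  -0.239]
 [-0.006 -0.784 -0.621  0.767]
 [ 0.     0.     0.     1.   ]]
cup_1 [0.436 0.01  0.034] 0.96 [247 193]
cup_1 [ 0.585 -0.119  0.034] 0.96 [214 239]
cup_1 [0.572 0.445 0.024
[... 1061 characters left out ...]
 [0.612 0.156 0.028] 0.86 [218 150]
cup_1 [ 0.388 -0.322  0.016] 0.86 [373 218]
cup_1 [0.255 0.296 0.021] 0.72 [175 265]
cup_1 [0.442 0.008 0.022] 0.68 [266 203]
cup_1 [ 0.588 -0.125  0.023] 0.57 [308 155]
cup_1 [0.596 0.024 0.022] 0.57 [260 154]
lid [0.467 0.333 0.048] 0.59 [161 196]
blue_holder [0.458 0.324 0.02 ] 0.85 [165 200]
blue_holder [0.672 0.195 0.082] 0.49 [204 127]
orange_holder [ 0.51  -0.336  0.024] 0.77 [376 178]
specimen_jar [0.676 0.193 0.081] 0.52 [204 126]
jar_cap [ 0.514 -0.071  0.016] 0.47 [291 180]
ruler [ 0.673 -0.041  0.01 ] 0.62 [280 130]
marker [0.649 0.33  0.01 ] 0.56 [164 141]
forceps [ 0.653 -0.311  0.002] 0.67 [365 135]
tray [ 0.497 -0.002  0.005] 0.94 [269 186]
```

```bash
python3 - <<'E'
import cv2
a=cv2.imread("pics/scene0.png");b=cv2.imread("pics/top0.png")
cv2.imwrite("pics/scene_b.png",cv2.resize(a,(800,600)))
cv2.imwrite("pics/top_b.png",cv2.resize(b[100:310,120:410],(800,579),interpolation=cv2.INTER_CUBIC))
E
```

```text
(no output)
```

View pics/scene_b.png

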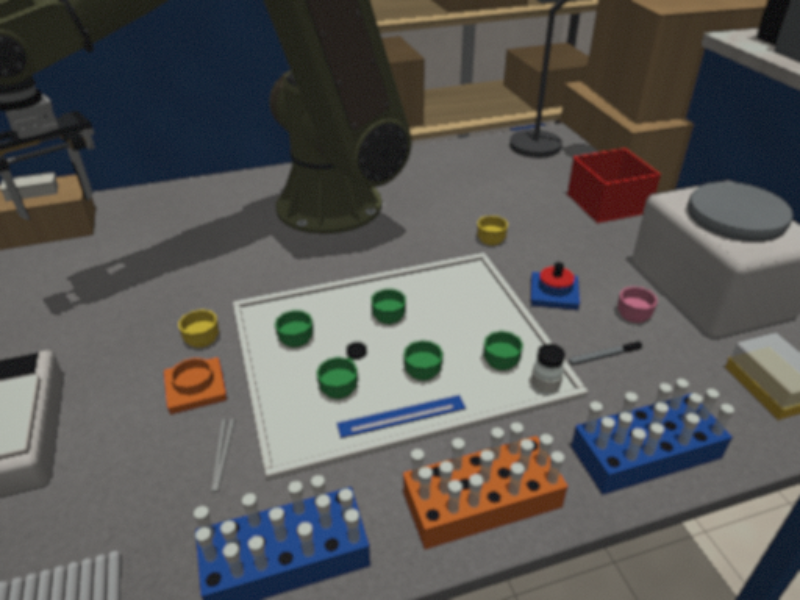

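View pics/top_b.png

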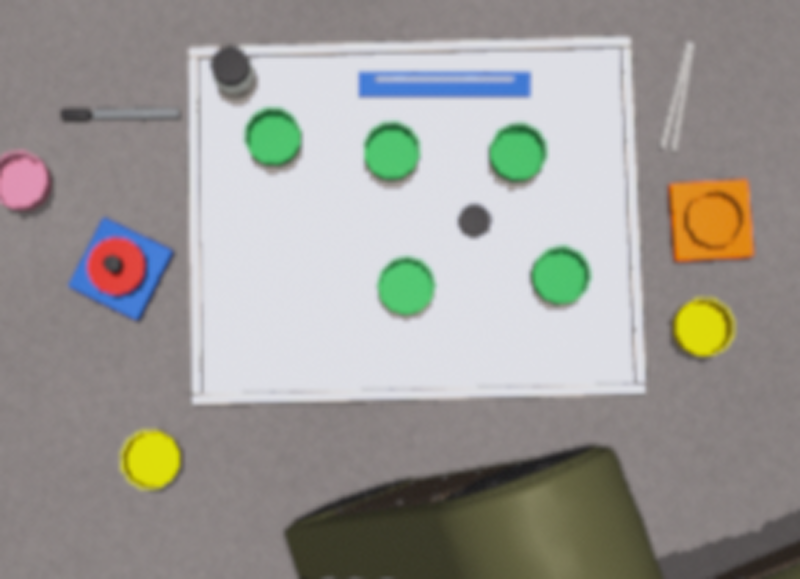

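The scene picture (800×600) shows five green cups at about (294,328), (388,305), (337,377), (423,360) and (503,350). The look-alikes are two yellow cups at (198,327) and (492,229) and a pink one at (636,304). They are the wrong colour, so I will leave them alone. The lid sits on the blue holder at (557,280), and the orange holder is at (193,380). The top view agrees with this, and the jar stands beside the left cup. Next I'll fit silhouettes in both views to get positions and heights.

```bash
cat > m.py <<'E'
from cell import bot
import cv2,numpy as np
from scipy.optimize import least_squares
HSV={"g":((40,70,25),(88,255,255)),"r":((0,150,60),(5,255,255)),"b":((100,130,50),(125,255,255)),"o":((6,150,60),(18,255,255))}
PART={"g":[(0,26),(14,26),(14,32),(42,33)],"r":[(14,32),(20,32)]}
def snap():
    return {n:(lambda s:(s["pixels"],np.array(s["camera_matrix"]),np.linalg.inv(s["world_from_camera"])))(bot.snapshot(n)) for n in("scene","top")}
def proj(s,P):
    p=(s[2][:3,:3]@np.asarray(P,float).T).T+s[2][:3,3]; p=p@s[1].T; return p[:,:2]/p[:,2:]
def cen(h):
    m=cv2.moments(h); return np.array([m["m10"],m["m01"]])/m["m00"]
def blobs(s,c,amin):
    k=cv2.inRange(cv2.cvtColor(cv2.GaussianBlur(s[0],(3,3),0),cv2.COLOR_BGR2HSV),*map(np.array,HSV[c]))
    cs,_=cv2.findContours(k,cv2.RETR_EXTERNAL,cv2.CHAIN_APPROX_NONE)
    return [cv2.convexHull(x).astype(np.float32) for x in cs if cv2.contourArea(x)>amin]
def hull(s,c,v,yaw=0):
    if c in PART:
        t=np.linspace(0,2*np.pi,40); P=np.concatenate([np.c_[r*np.cos(t),r*np.sin(t),0*t+z] for z,r in PART[c]])/1e3
    else:
        P=np.array([[x,y,z] for x in(-45,45) for y in(-45,45) for z in(0,20)])/1e3
        R=np.array([[np.cos(yaw),-np.sin(yaw),0],[np.sin(yaw),np.cos(yaw),0],[0,0,1]]); t=np.linspace(0,2*np.pi,40)
        P=np.concatenate([P@R.T,np.c_[.032*np.cos(t),.032*np.sin(t),0*t+.04]])
    return cv2.convexHull(proj(s,P+np.array(v)).astype(np.float32))
def fit(S,c,guess,yaw=0,tol=14):
    "origin xyz from both silhouettes; residual px"
    obs=[]
    for n in("scene","top"):
        g=cen(hull(S[n],c,guess,yaw)); B=[cen(h) for h in blobs(S[n],c,60)]
        B=[b for b in B if np.linalg.norm(b-g)<tol]
        if B: obs.append((n,min(B,key=lambda b:np.linalg.norm(b-g))))
    if len(obs)<2: return None
    r=least_squares(lambda v:np.concatenate([cen(hull(S[n],c,v,yaw))-o for n,o in obs]),guess,diff_step=1e-3)
    return np.round(r.x,4),np.round(r.fun,2)
E
python3 - <<'E'
from m import *
S=snap()
for n in S:
  for c in "gro": print(n,c,[(cen(h).round(1).tolist(),cv2.contourArea(h)) for h in blobs(S[n],c,60)])
for g in ([.436,.01,.006],[.585,-.12,.006],[.443,-.159,.006],[.609,.153,.006],[.59,.024,.006]): print("cup",fit(S,"g",g))
print("lid",fit(S,"r",[.465,.328,.026]))
for c,g in(("b",[.465,.326,0]),("o",[.51,-.336,0])):
    h=[h for h in blobs(S["top"],c,60) if np.linalg.norm(cen(h)-cen(hull(S["top"],c,g)))<15]
    if h: print(cv2.minAreaRect(h[0]))
    for y in (0,.4,-.4): print(c,y,fit(S,c,g,y))
E
```

```text
scene g [([215.7, 240.9], 505.5), ([270.4, 230.1], 449.5), ([321.3, 223.9], 436.0), ([188.1, 209.8], 396.5), ([248.1, 195.6], 343.5)]
scene r [([356.1, 176.4], 158.0), ([391.9, 116.9], 1969.0)]
scene o [([299.0, 298.5], 190.0), ([307.8, 314.5], 4404.0), ([123.7, 245.6], 1001.5)]
top g [([266.7, 203.4], 310.5), ([322.8, 199.5], 315.0), ([307.2, 154.9], 316.0), ([261.5, 154.5], 305.0), ([218.5, 149.3], 309.0), ([428.3, 66.1], 232.5)]
top r [([65.3, 288.0], 2663.5), ([161.8, 196.1], 222.5), ([506.7, 103.3], 473.5)]
top o [([377.2, 179.6], 796.0), ([261.4, 75.7], 1840.5)]
cup (array([0.4394, 0.0106, 0.0042]), array([-0.25,  0.01, -0.27, -0.07]))
cup (array([ 0.5881, -0.1188,  0.0062]), array([-0.32,  0.  , -0.39, -0.08]))
cup (array([ 0.4477, -0.1621,  0.0052]), array([-0.35, -0.  , -0.39, -0.06]))
cup (array([0.6131, 0.1565, 0.0048]), array([-0.27,  0.02, -0.3 , -0.12]))
cup (array([0.5933, 0.023 , 0.0048]), array([-0.34,  0.01, -0.4 , -0.12]))
lid (array([0.47  , 0.3331, 0.0258]), array([-0.31,  0.03, -0.3 , -0.14]))
((163.39999389648438, 197.20001220703125), (27.72724151611328, 27.72724151611328), 26.56505012512207)
b 0 (array([ 0.4704,  0.3339, -0.0053]), array([ 0., -0.,  0.,  0.]))
b 0.4 (array([ 0.4703,  0.3335, -0.0051]), array([ 0.1 , -0.01,  0.1 ,  0.05]))
b -0.4 (array([ 0.4703,  0.334 , -0.0058]), array([ 0.06, -0.01,  0.06,  0.03]))
((377.1517028808594, 179.5792999267578), (28.30401611328125, 29.008678436279297), 86.633544921875)
o 0 (array([ 5.091e-01, -3.393e-01, -3.000e-04]), array([-0.37, -0.02, -0.48, -0.02]))
o 0.4 (array([ 5.090e-01, -3.394e-01, -4.000e-04]), array([-0.36, -0.02, -0.46, -0.02]))
o -0.4 (array([ 5.091e-01, -3.394e-01,  2.000e-04]), array([-0.27, -0.01, -0.35, -0.01]))
```

Five cups are confirmed, all green. The measured cup origins are at z≈5 mm and the lid at 26 mm, both agreeing with the text. I'm moving to the lid.

```bash
python3 -m inch '[{"slide":[4,7,0],"roll":0},{"slide":[7,12,0],"roll":0},{"slide":[10,17,0],"roll":0},{"slide":[12,22,0],"roll":0},{"slide":[14,26,0],"roll":0},{"slide":[16,30,0],"roll":0},{"slide":[18,34,0],"roll":0},{"slide":[20,38,0],"roll":0},{"slide":[22,42,0],"roll":0},{"slide":[24,46,0],"roll":0},{"slide":[24,50,0],"roll":0},{"slide":[24,54,0],"roll":0}]' 0 10
python3 -m inch '[{"slide":[0,4,0],"roll":0},{"slide":[0,8,0],"roll":0},{"slide":[0,12,0],"roll":0},{"slide":[0.5,16,0],"roll":0},{"slide":[1,20,0],"roll":0},{"slide":[1.5,24,0],"roll":0},{"slide":[2,27,0],"roll":0},{"slide":[2,29,0],"roll":0},{"slide":[2,30.1,0],"roll":0},{"slide":[2,30.1,0],"roll":0},{"slide":[2,30.1,0],"roll":0}]'
```

```text
time: 2.4
position: [0.4503, 0.0339, 0.2054]
eef_rot: [0.981, 0.195, 0.0, -0.0]
ft_force: [0.7, -0.3, 0.6]
width: 1.002
gripper_force: 0.0
time: 3.5
position: [0.4701, 0.332, 0.2054]
eef_rot: [0.981, 0.195, -0.0, 0.0]
ft_force: [0.1, -0.3, -0.4]
width: 1.0
gripper_force: 0.0
```

```bash
python3 -m inch '[{"slide":[0,0,-3],"roll":0},{"slide":[0,0,-7],"roll":0},{"slide":[0,0,-11],"roll":0},{"slide":[0,0.1,-13.5],"roll":0},{"slide":[0,0.1,-15],"roll":0},{"slide":[0,0.1,-15.6],"roll":0},{"slide":[0,0.1,-15.6],"roll":0}]' 
python3 -m inch '[{"slide":[0,0,0],"roll":0},{"slide":[0,0,0],"roll":0},{"slide":[0,0,0],"roll":0},{"slide":[0,0,0],"roll":0},{"slide":[0,0,0],"roll":0},{"slide":[0,0,0],"roll":0},{"slide":[0,0,0],"roll":0},{"slide":[0,0,0],"roll":0},{"slide":[0,0,0],"roll":0},{"slide":[0,0,0],"roll":0}]' 1 10
```

```text
time: 4.2
position: [0.4703, 0.3334, 0.0498]
eef_rot: [0.981, 0.194, 0.0, -0.0]
ft_force: [-0.2, 0.0, 0.4]
width: 0.999
gripper_force: 0.0
time: 5.2
position: [0.47, 0.3337, 0.0494]
eef_rot: [0.981, 0.195, 0.0, -0.0]
ft_force: [-0.2, 0.4, -0.7]
width: 0.206
gripper_force: 10.0
```

```bash
python3 -m inch '[{"slide":[0,0,1],"roll":0},{"slide":[0,0,3],"roll":0},{"slide":[0,0,6],"roll":0},{"slide":[-1,-3,7],"roll":0},{"slide":[-2,-7,7],"roll":0},{"slide":[-3,-11,7],"roll":0},{"slide":[-4,-14.5,7],"roll":0},{"slide":[-5,-17.3,7],"roll":0},{"slide":[-5,-18.3,7],"roll":0},{"slide":[-5,-18.3,5],"roll":0},{"slide":[-5,-18.3,3],"roll":0},{"slide":[-5,-18.3,2],"roll":0}]'
python3 -m inch '[{"slide":[0,0,-2],"roll":0},{"slide":[0,0,-3],"roll":0},{"slide":[0,0,-3.5],"roll":0},{"slide":[0,0,-3.8],"roll":0},{"slide":[0,0,-3.8],"roll":0}]'
```

```text
time: 6.4
position: [0.42, 0.1509, 0.0687]
eef_rot: [0.981, 0.195, -0.0, -0.0]
ft_force: [-0.8, -0.4, -1.1]
width: 0.21
gripper_force: 10.0
time: 6.9
position: [0.4202, 0.1508, 0.0317]
eef_rot: [0.981, 0.195, 0.0, -0.0]
ft_force: [-0.0, -0.5, -0.5]
width: 0.214
gripper_force: 10.0
```

```bash
python3 -m inch '[{"slide":[0,0,-0.1],"roll":0},{"slide":[0,0,-0.15],"roll":0},{"slide":[0,0,-0.2],"roll":0},{"slide":[0,0,-0.2],"roll":0}]'; python3 -c "
from cell import bot
print(bot.get_state()['ft_force'],bot.get_state()['position'])"
```

```text
time: 7.3
position: [0.4201, 0.1507, 0.0296]
eef_rot: [0.981, 0.195, 0.0, -0.0]
ft_force: [-0.3, -0.6, -0.8]
width: 0.206
gripper_force: 10.0
[-0.34115352 -0.61297148 -0.78979526] [0.42006628 0.15070069 0.029559  ]
```

```bash
python3 -m inch '[{"slide":[0,0,-0.05],"roll":0},{"slide":[0,0,-0.05],"roll":0},{"slide":[0,0,-0.05],"roll":0}]'; python3 -m inch '[{"slide":[0,0,-0.05],"roll":0},{"slide":[0,0,-0.05],"roll":0},{"slide":[0,0,-0.05],"roll":0}]'
```

```text
time: 7.6
position: [0.4201, 0.1507, 0.0294]
eef_rot: [0.981, 0.195, 0.0, -0.0]
ft_force: [-3.2, -0.2, 6.4]
width: 0.209
gripper_force: 10.0
time: 7.9
position: [0.4203, 0.1508, 0.0291]
eef_rot: [0.981, 0.195, 0.0, -0.0]
ft_force: [-3.1, -0.7, 10.5]
width: 0.213
gripper_force: 10.0
```

```bash
python3 -m inch '[{"slide":[0,0,0.05],"roll":0},{"slide":[0,0,0.05],"roll":0},{"slide":[0,0,0.05],"roll":0},{"slide":[0,0,0.05],"roll":0},{"slide":[0,0,0.05],"roll":0}]' 0.5 10;  python3 -m inch '[{"slide":[0,0,2],"roll":0},{"slide":[0,0,5],"roll":0},{"slide":[0,0,9],"roll":0},{"slide":[0,-3,10],"roll":0},{"slide":[0.5,-7,10],"roll":0},{"slide":[1.2,-11,10],"roll":0},{"slide":[1.9,-14,10],"roll":0},{"slide":[1.9,-14,10],"roll":0}]' 0; python3 - <<'E'
from m import *
S=snap()
for g in ([.436,.01,.006],[.585,-.12,.006],[.443,-.159,.006],[.609,.153,.006],[.59,.024,.006]): print("cup",fit(S,"g",g))
print("lid",fit(S,"r",[.42,.15,.006]))
for n in S:
  for c in "gr": print(n,c,[(cen(h).round(1).tolist(),cv2.contourArea(h)) for h in blobs(S[n],c,60)])
E
```

```text
time: 8.4
position: [0.42, 0.1506, 0.0289]
eef_rot: [0.981, 0.195, -0.0, 0.0]
ft_force: [-0.2, 0.3, 0.3]
width: 0.497
gripper_force: 0.0
time: 9.2
position: [0.4395, 0.0081, 0.129]
eef_rot: [0.981, 0.193, 0.0, 0.0]
ft_force: [0.3, -0.4, 0.5]
width: 1.0
gripper_force: 0.0
cup None
cup (array([ 0.5881, -0.1188,  0.0062]), array([-0.32,  0.  , -0.4 , -0.08]))
cup (array([ 0.4477, -0.1621,  0.0052]), array([-0.37, -0.  , -0.41, -0.06]))
cup (array([0.6127, 0.1566, 0.0045]), array([-0.3 ,  0.02, -0.34, -0.13]))
cup (array([0.5933, 0.0231, 0.005 ]), array([-0.34,  0.01, -0.4 , -0.12]))
lid (array([0.4202, 0.1501, 0.0017]), array([-0.25,  0.01, -0.25, -0.08]))
scene g [([215.7, 240.9], 504.5), ([270.4, 230.1], 451.0), ([321.3, 223.9], 435.5), ([188.2, 209.8], 394.0), ([248.4, 195.5], 352.0)]
scene r [([291.4, 185.1], 173.0), ([391.9, 117.0], 1972.0)]
top g [([322.8, 199.5], 315.0), ([307.2, 154.9], 316.0), ([261.5, 154.5], 306.0), ([218.5, 149.5], 304.0), ([428.3, 66.1], 232.5)]
top r [([65.3, 288.0], 2663.0), ([222.0, 211.4], 219.0), ([506.7, 103.3], 472.0)]
```

```bash
python3 -m inch '[{"slide":[0,0,-2],"roll":0},{"slide":[0,0,-5],"roll":0},{"slide":[0,0,-8],"roll":0},{"slide":[0,0,-10],"roll":0},{"slide":[0,0,-10.7],"roll":0},{"slide":[0,0,-10.7],"roll":0},{"slide":[0,0,-10.7],"roll":0}]'; python3 -m inch '[{"slide":[0,0,0],"roll":0},{"slide":[0,0,0],"roll":0},{"slide":[0,0,0],"roll":0},{"slide":[0,0,0],"roll":0},{"slide":[0,0,0],"roll":0},{"slide":[0,0,0],"roll":0},{"slide":[0,0,0],"roll":0}]' 1 12;  python3 -m inch '[{"slide":[0,0,1],"roll":0},{"slide":[0,0,3],"roll":0},{"slide":[0,0,6],"roll":0},{"slide":[0,0,8],"roll":0},{"slide":[0,0,8],"roll":0},{"slide":[0,0,8],"roll":0},{"slide":[0,0,8],"roll":0}]'
```

```text
time: 10.0
position: [0.4395, 0.0111, 0.0228]
eef_rot: [0.981, 0.195, 0.001, 0.0]
ft_force: [-0.5, -0.4, -0.4]
width: 1.0
gripper_force: 0.0
time: 10.7
position: [0.4391, 0.0107, 0.0222]
eef_rot: [0.981, 0.195, 0.0, 0.0]
ft_force: [-2.4, 0.1, 5.6]
width: 0.694
gripper_force: 12.0
time: 11.4
position: [0.4384, 0.0107, 0.101]
eef_rot: [0.981, 0.195, -0.001, -0.0]
ft_force: [-0.2, -0.1, -0.3]
width: 0.693
gripper_force: 12.0
```

```bash
python3 -m inch '[{"slide":[1,-2,0],"roll":0},{"slide":[2,-6,0],"roll":0},{"slide":[3,-10,0],"roll":0},{"slide":[4,-14,0],"roll":0},{"slide":[5,-18,0],"roll":0},{"slide":[6,-22,0],"roll":0},{"slide":[6.6,-26,0],"roll":0},{"slide":[7,-30,0],"roll":0},{"slide":[7,-33,0],"roll":0},{"slide":[7,-35,0],"roll":0},{"slide":[7,-35,0],"roll":0},{"slide":[7,-35,0],"roll":0}]'; python3 -m inch '[{"slide":[0,0,-1],"roll":0},{"slide":[0,0,-2.5],"roll":0},{"slide":[0,0,-3.5],"roll":0},{"slide":[0,0,-4],"roll":0},{"slide":[0,0,-4],"roll":0},{"slide":[0,0,-4],"roll":0}]'
```

```text
time: 12.6
position: [0.5085, -0.3388, 0.1006]
eef_rot: [0.981, 0.194, -0.001, -0.001]
ft_force: [-0.5, 0.2, -0.7]
width: 0.692
gripper_force: 12.0
time: 13.2
position: [0.5092, -0.3393, 0.0621]
eef_rot: [0.981, 0.195, 0.0, 0.0]
ft_force: [0.0, -0.6, 0.1]
width: 0.693
gripper_force: 12.0
```

```bash
python3 - <<'E'
from m import *
S=snap()
print(fit(S,"g",[.509,-.339,.042],tol=20), bot.get_state()['position'])
for g in ([.585,-.12,.006],[.443,-.159,.006],[.609,.153,.006],[.59,.024,.006]): print("cup",fit(S,"g",g))
E
```

```text
None [ 0.50925371 -0.33946114  0.06249692]
cup (array([ 0.5881, -0.1188,  0.0061]), array([-0.32,  0.  , -0.4 , -0.08]))
cup (array([ 0.4477, -0.1622,  0.0052]), array([-0.34, -0.  , -0.38, -0.06]))
cup (array([0.6127, 0.1566, 0.0045]), array([-0.3 ,  0.02, -0.34, -0.13]))
cup (array([0.5933, 0.023 , 0.0048]), array([-0.33,  0.01, -0.39, -0.11]))
```

```bash
python3 -m inch '[{"slide":[0,0,-0.5],"roll":0},{"slide":[0,0,-1],"roll":0},{"slide":[0,0,-1.4],"roll":0},{"slide":[0,0,-1.7],"roll":0},{"slide":[0,0,-1.7],"roll":0},{"slide":[0,0,-1.7],"roll":0}]'; python3 -m inch '[{"slide":[0,0,-0.1],"roll":0},{"slide":[0,0,-0.1],"roll":0},{"slide":[0,0,-0.1],"roll":0}]'; python3 -m inch '[{"slide":[0,0,-0.1],"roll":0},{"slide":[0,0,-0.1],"roll":0},{"slide":[0,0,-0.1],"roll":0}]'
```

```text
time: 13.9
position: [0.509, -0.3393, 0.0449]
eef_rot: [0.981, 0.195, -0.0, -0.0]
ft_force: [0.3, 0.9, 0.2]
width: 0.697
gripper_force: 12.0
time: 14.2
position: [0.509, -0.3393, 0.044]
eef_rot: [0.981, 0.195, 0.0, 0.0]
ft_force: [-0.4, 0.2, -1.0]
width: 0.693
gripper_force: 12.0
time: 14.5
position: [0.509, -0.3393, 0.0429]
eef_rot: [0.981, 0.195, -0.0, -0.0]
ft_force: [0.3, 0.0, -1.0]
width: 0.699
gripper_force: 12.0
```

```bash
python3 -m inch '[{"slide":[0,0,-0.05],"roll":0},{"slide":[0,0,-0.05],"roll":0},{"slide":[0,0,-0.05],"roll":0}]'; python3 -m inch '[{"slide":[0,0,0],"roll":0},{"slide":[0,0,0],"roll":0},{"slide":[0,0,0],"roll":0},{"slide":[0,0,0],"roll":0},{"slide":[0,0,1],"roll":0},{"slide":[0,0,4],"roll":0},{"slide":[0,0,7],"roll":0},{"slide":[-1,4,7.5],"roll":0},{"slide":[-3,9,7.5],"roll":0},{"slide":[-5,14,7.5],"roll":0},{"slide":[-6.1,17.7,7.5],"roll":0},{"slide":[-6.1,17.7,7.5],"roll":0}]' 0; python3 - <<'E'
from m import *
S=snap()
print(fit(S,"g",[.509,-.339,.026],tol=20), bot.get_state()['position'])
for g in ([.585,-.12,.006],[.443,-.159,.006],[.609,.153,.006],[.59,.024,.006]): print("cup",fit(S,"g",g))
print("lid",fit(S,"r",[.42,.15,.006]))
print("scene",[(cen(h).round(1).tolist()) for h in blobs(S["scene"],"g",60)])
E
```

```text
time: 14.8
position: [0.509, -0.3393, 0.0424]
eef_rot: [0.981, 0.195, 0.0, -0.0]
ft_force: [-0.8, -0.6, -1.0]
width: 0.697
gripper_force: 12.0
time: 16.0
position: [0.4468, -0.1588, 0.1184]
eef_rot: [0.981, 0.196, 0.0, -0.0]
ft_force: [1.2, 0.1, 0.0]
width: 1.002
gripper_force: 0.0
(array([ 0.5096, -0.3389,  0.0288]), array([-0.27, -0.01, -0.34, -0.01])) [ 0.44844617 -0.16205443  0.11858564]
cup (array([ 0.5881, -0.1188,  0.0062]), array([-0.32,  0.  , -0.4 , -0.08]))
cup None
cup (array([0.6127, 0.1567, 0.0045]), array([-0.3 ,  0.02, -0.34, -0.13]))
cup (array([0.5933, 0.0231, 0.0048]), array([-0.35,  0.01, -0.41, -0.12]))
lid (array([0.4202, 0.1501, 0.0018]), array([-0.26,  0.01, -0.26, -0.09]))
scene [[215.7, 240.9], [120.4, 233.1], [270.4, 230.1], [321.3, 223.9], [188.0, 210.0]]
```

```bash
python3 -m inch '[{"slide":[0,0,-2],"roll":0},{"slide":[0,0,-5],"roll":0},{"slide":[0,0,-8],"roll":0},{"slide":[0,0,-9.3],"roll":0},{"slide":[0,0,-9.65],"roll":0},{"slide":[0,0,-9.65],"roll":0},{"slide":[0,0,-9.65],"roll":0}]'; python3 -m inch '[{"slide":[0,0,0],"roll":0},{"slide":[0,0,0],"roll":0},{"slide":[0,0,0],"roll":0},{"slide":[0,0,0],"roll":0},{"slide":[0,0,0],"roll":0},{"slide":[0,0,0],"roll":0}]' 1 12;  python3 -m inch '[{"slide":[0,0,1],"roll":0},{"slide":[0,0,3],"roll":0},{"slide":[0,0,6],"roll":0},{"slide":[0,0,9],"roll":0},{"slide":[0,0,9],"roll":0},{"slide":[0,0,9],"roll":0},{"slide":[0,0,9],"roll":0}]'
```

```text
time: 16.8
position: [0.4487, -0.1628, 0.0221]
eef_rot: [0.981, 0.195, 0.001, 0.001]
ft_force: [0.1, 0.7, -0.1]
width: 1.0
gripper_force: 0.0
time: 17.4
position: [0.4481, -0.1623, 0.0212]
eef_rot: [0.981, 0.195, 0.0, 0.0]
ft_force: [-1.9, 1.8, 4.7]
width: 0.702
gripper_force: 12.0
time: 18.1
position: [0.4473, -0.162, 0.1097]
eef_rot: [0.981, 0.195, -0.001, -0.001]
ft_force: [-0.1, -0.0, -2.6]
width: 0.7
gripper_force: 12.0
```

```bash
python3 -m inch '[{"slide":[0,2,0],"roll":0},{"slide":[0,6,0],"roll":0},{"slide":[0.5,10.5,0],"roll":0},{"slide":[1,15,0],"roll":0},{"slide":[1,19.5,0],"roll":0},{"slide":[1,24,0],"roll":0},{"slide":[1.5,28.5,0],"roll":0},{"slide":[1.5,33,0],"roll":0},{"slide":[2,37.5,0],"roll":0},{"slide":[2.2,42,0],"roll":0},{"slide":[2.2,46,0],"roll":0},{"slide":[2.2,48.5,0],"roll":0}]';  python3 -m inch '[{"slide":[0,1.1,0],"roll":0},{"slide":[0,1.1,-1],"roll":0},{"slide":[0,1.1,-3],"roll":0},{"slide":[0,1.1,-4.5],"roll":0},{"slide":[0,1.1,-5],"roll":0},{"slide":[0,1.1,-5],"roll":0},{"slide":[0,1.1,-5],"roll":0}]'
```

```text
time: 19.3
position: [0.4689, 0.325, 0.1091]
eef_rot: [0.981, 0.195, -0.001, 0.0]
ft_force: [-0.3, -0.5, -2.6]
width: 0.698
gripper_force: 12.0
time: 20.0
position: [0.4704, 0.3335, 0.0615]
eef_rot: [0.981, 0.194, 0.0, -0.0]
ft_force: [0.1, -0.2, -3.7]
width: 0.695
gripper_force: 12.0
```

```bash
python3 -m inch '[{"slide":[0,0,-0.5],"roll":0},{"slide":[0,0,-1],"roll":0},{"slide":[0,0,-1.4],"roll":0},{"slide":[0,0,-1.7],"roll":0},{"slide":[0,0,-1.8],"roll":0},{"slide":[0,0,-1.8],"roll":0}]'; python3 -m inch '[{"slide":[0,0,-0.1],"roll":0},{"slide":[0,0,-0.1],"roll":0},{"slide":[0,0,-0.1],"roll":0}]'
```

```text
time: 20.6
position: [0.4699, 0.3337, 0.0428]
eef_rot: [0.981, 0.195, -0.0, 0.0]
ft_force: [0.5, 0.7, -3.9]
width: 0.696
gripper_force: 12.0
time: 20.9
position: [0.47, 0.3337, 0.042]
eef_rot: [0.981, 0.195, 0.0, -0.0]
ft_force: [-0.4, 0.7, -4.0]
width: 0.704
gripper_force: 12.0
```

```bash
python3 -m inch '[{"slide":[0,0,-0.06],"roll":0},{"slide":[0,0,-0.06],"roll":0},{"slide":[0,0,-0.06],"roll":0}]'; python3 -m inch '[{"slide":[0,0,0],"roll":0},{"slide":[0,0,0],"roll":0},{"slide":[0,0,0],"roll":0},{"slide":[0,0,0],"roll":0},{"slide":[0,0,1],"roll":0},{"slide":[0,0,4],"roll":0},{"slide":[0,0,7.5],"roll":0},{"slide":[2,-2.5,8.5],"roll":0},{"slide":[5,-6,8.5],"roll":0},{"slide":[8.5,-10,8.5],"roll":0},{"slide":[11.5,-14,8.5],"roll":0},{"slide":[14.3,-17.7,8.5],"roll":0}]' 0; python3 - <<'E'
from m import *
S=snap()
print(fit(S,"g",[.47,.333,.026],tol=20), fit(S,"g",[.509,-.339,.026]))
for g in ([.585,-.12,.006],[.609,.153,.006],[.59,.024,.006]): print("cup",fit(S,"g",g))
print("lid",fit(S,"r",[.42,.15,.006]),bot.get_state()['position'])
print("scene",[(cen(h).round(1).tolist()) for h in blobs(S["scene"],"g",60)])
E
```

```text
time: 21.2
position: [0.47, 0.3337, 0.0413]
eef_rot: [0.981, 0.195, 0.0, 0.0]
ft_force: [0.5, 0.1, -2.7]
width: 0.698
gripper_force: 12.0
time: 22.4
position: [0.6141, 0.155, 0.1274]
eef_rot: [0.981, 0.195, 0.0, 0.0]
ft_force: [-0.4, 0.3, -0.3]
width: 1.0
gripper_force: 0.0
(array([0.4699, 0.3324, 0.0276]), array([-0.25,  0.02, -0.24, -0.11])) (array([ 0.5097, -0.339 ,  0.0289]), array([-0.32, -0.02, -0.41, -0.02]))
cup (array([ 0.588 , -0.1187,  0.0061]), array([-0.33,  0.  , -0.4 , -0.08]))
cup None
cup (array([0.5933, 0.0231, 0.0048]), array([-0.35,  0.01, -0.41, -0.12]))
lid None [0.61557992 0.15189456 0.12687536]
scene [[215.7, 240.9], [120.4, 233.1], [270.4, 230.1], [321.5, 223.7], [356.3, 173.7]]
```

```bash
python3 -m inch '[{"slide":[0,0,0],"roll":0},{"slide":[0,0,0],"roll":0}]'; python3 - <<'E'
from m import *
S=snap()
for n in S: print([(cen(h).round(1).tolist(),cv2.contourArea(h)) for h in blobs(S[n],"r",20)])
E
```

```text
time: 22.7
position: [0.6126, 0.1575, 0.1268]
eef_rot: [0.981, 0.195, 0.0, -0.0]
ft_force: [0.0, 0.0, -0.1]
width: 1.003
gripper_force: 0.0
[([291.3, 185.3], 161.0), ([391.8, 116.9], 1975.5)]
[([65.3, 288.0], 2663.5), ([506.7, 103.3], 473.0)]
```

```bash
python3 -m inch '[{"slide":[0,0,-2],"roll":0},{"slide":[0,0,-5],"roll":0},{"slide":[0,0,-8],"roll":0},{"slide":[0,0,-10],"roll":0},{"slide":[0,0,-10.4],"roll":0},{"slide":[0,0,-10.4],"roll":0},{"slide":[0,0,-10.4],"roll":0}]'; python3 -m inch '[{"slide":[0,0,0],"roll":0},{"slide":[0,0,0],"roll":0},{"slide":[0,0,0],"roll":0},{"slide":[0,0,0],"roll":0},{"slide":[0,0,0],"roll":0},{"slide":[0,0,0],"roll":0}]' 1 12;  python3 -m inch '[{"slide":[0,0,1],"roll":0},{"slide":[0,0,3],"roll":0},{"slide":[0,0,6],"roll":0},{"slide":[0,0,9],"roll":0},{"slide":[0,0,11],"roll":0},{"slide":[0,0,11],"roll":0},{"slide":[0,0,11],"roll":0},{"slide":[0,0,11],"roll":0}]'
```

```text
time: 23.5
position: [0.6136, 0.1572, 0.0239]
eef_rot: [0.981, 0.195, 0.001, 0.0]
ft_force: [0.2, 0.3, 0.1]
width: 0.999
gripper_force: 0.0
time: 24.1
position: [0.6131, 0.1567, 0.0226]
eef_rot: [0.981, 0.195, 0.0, -0.0]
ft_force: [-1.0, 0.0, 3.3]
width: 0.683
gripper_force: 12.0
time: 24.9
position: [0.6123, 0.1565, 0.1306]
eef_rot: [0.981, 0.195, -0.001, -0.0]
ft_force: [0.2, -0.4, -2.4]
width: 0.682
gripper_force: 12.0
```

```bash
python3 -m inch '[{"slide":[-1,1.5,0],"roll":0},{"slide":[-4,5,0],"roll":0},{"slide":[-7,8.5,0],"roll":0},{"slide":[-10,12,0],"roll":0},{"slide":[-12.5,15.5,0],"roll":0},{"slide":[-14,17.3,0],"roll":0},{"slide":[-14.3,17.6,0],"roll":0},{"slide":[-14.3,17.6,-1],"roll":0},{"slide":[-14.3,17.6,-2.5],"roll":0},{"slide":[-14.3,17.6,-3.6],"roll":0},{"slide":[-14.3,17.6,-4],"roll":0},{"slide":[-14.3,17.6,-4],"roll":0}]';  python3 -m inch '[{"slide":[0,0,-0.4],"roll":0},{"slide":[0,0,-0.8],"roll":0},{"slide":[0,0,-1.2],"roll":0},{"slide":[0,0,-1.6],"roll":0},{"slide":[0,0,-1.7],"roll":0},{"slide":[0,0,-1.7],"roll":0}]'
```

```text
time: 26.1
position: [0.4701, 0.332, 0.0915]
eef_rot: [0.981, 0.194, -0.001, 0.0]
ft_force: [-0.2, 0.4, -2.6]
width: 0.684
gripper_force: 12.0
time: 26.7
position: [0.47, 0.3327, 0.0752]
eef_rot: [0.981, 0.195, -0.0, 0.0]
ft_force: [0.3, 0.3, -2.1]
width: 0.685
gripper_force: 12.0
```

```bash
python3 -m inch '[{"slide":[0,0,-0.2],"roll":0},{"slide":[0,0,-0.3],"roll":0},{"slide":[0,0,-0.35],"roll":0},{"slide":[0,0,-0.35],"roll":0},{"slide":[0,0,-0.35],"roll":0}]'; python3 -m inch '[{"slide":[0,0,-0.05],"roll":0},{"slide":[0,0,-0.05],"roll":0},{"slide":[0,0,-0.05],"roll":0}]'
```

```text
time: 27.2
position: [0.4701, 0.3327, 0.0719]
eef_rot: [0.981, 0.195, 0.0, -0.0]
ft_force: [-0.1, 0.4, -2.9]
width: 0.684
gripper_force: 12.0
time: 27.5
position: [0.47, 0.3327, 0.0713]
eef_rot: [0.981, 0.195, -0.0, 0.0]
ft_force: [0.2, 0.4, -3.7]
width: 0.686
gripper_force: 12.0
```

```bash
python3 -m inch '[{"slide":[0,0,-0.05],"roll":0},{"slide":[0,0,-0.05],"roll":0},{"slide":[0,0,-0.05],"roll":0}]'; python3 -m inch '[{"slide":[0,0,0],"roll":0},{"slide":[0,0,0],"roll":0},{"slide":[0,0,0],"roll":0},{"slide":[0,0,0],"roll":0},{"slide":[0,0,1],"roll":0},{"slide":[0,0,4],"roll":0},{"slide":[0,0,7],"roll":0},{"slide":[0,0,7],"roll":0}]' 0;  python3 -m inch '[{"slide":[1,-3,0],"roll":0},{"slide":[2,-7,0],"roll":0},{"slide":[4,-11.5,0],"roll":0},{"slide":[6,-16,0],"roll":0},{"slide":[8,-20.5,-1],"roll":0},{"slide":[10,-25,-2],"roll":0},{"slide":[11.8,-29,-3],"roll":0},{"slide":[12.3,-31,-3],"roll":0},{"slide":[12.3,-31,-3],"roll":0},{"slide":[12.3,-31,-3],"roll":0}]' 0; python3 - <<'E'
from m import *
S=snap()
print(fit(S,"g",[.47,.333,.054],tol=20), fit(S,"g",[.509,-.339,.026]))
for g in ([.585,-.12,.006],[.59,.024,.006]): print("cup",fit(S,"g",g))
print("lid",fit(S,"r",[.42,.15,.006]),bot.get_state()['position'])
print("scene",[(cen(h).round(1).tolist()) for h in blobs(S["scene"],"g",60)])
cv2.imwrite("pics/st1.png",cv2.resize(S["scene"][0][140:260,90:400],(800,310),interpolation=cv2.INTER_CUBIC))
E
```

```text
time: 27.8
position: [0.47, 0.3327, 0.0708]
eef_rot: [0.981, 0.195, -0.0, 0.0]
ft_force: [0.3, -0.5, -2.9]
width: 0.684
gripper_force: 12.0
time: 28.6
position: [0.4715, 0.3337, 0.1457]
eef_rot: [0.981, 0.195, 0.003, -0.001]
ft_force: [0.2, -0.7, 0.1]
width: 1.002
gripper_force: 0.0
time: 29.6
position: [0.5928, 0.0229, 0.1108]
eef_rot: [0.981, 0.194, -0.0, -0.0]
ft_force: [-1.2, 0.4, -0.8]
width: 1.001
gripper_force: 0.0
(array([0.4703, 0.3328, 0.0421]), array([-0.13,  0.01, -0.12, -0.06])) (array([ 0.5071, -0.342 ,  0.0286]), array([-0.38, -0.02, -0.48, -0.02]))
cup (array([ 0.5881, -0.1189,  0.0061]), array([-0.35,  0.  , -0.43, -0.09]))
cup None
lid (array([ 0.423 ,  0.1558, -0.0005]), array([-2.29,  0.13, -2.29, -0.78])) [0.59279825 0.02379208 0.11105327]
scene [[215.7, 240.9], [119.2, 232.8], [270.5, 230.0], [357.0, 169.7]]
```

View pics/st1.png

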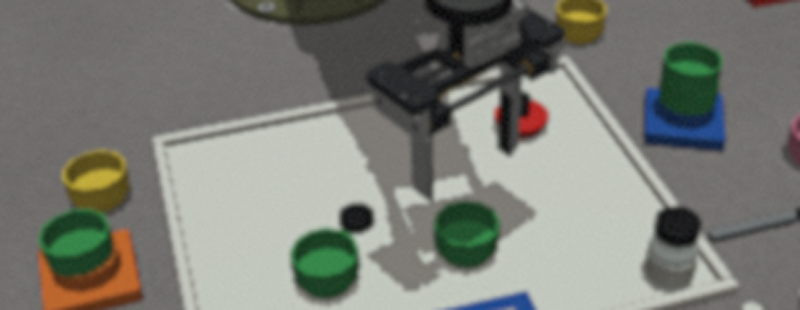

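The picture shows the blue stack of two at (690,80). The lid at (520,117) is partly hidden by a finger. The cup on the orange holder at (75,240) appears shifted about 4 mm since last time, so I'll check it close up before stacking there. I'm carrying on with the middle cup at (467,233), which has not moved.

```bash
python3 -m inch '[{"slide":[0,0,-2],"roll":0},{"slide":[0,0,-5],"roll":0},{"slide":[0,0,-8],"roll":0},{"slide":[0,0,-8.9],"roll":0},{"slide":[0,0,-8.9],"roll":0},{"slide":[0,0,-8.9],"roll":0}]'; python3 -m inch '[{"slide":[0,0,0],"roll":0},{"slide":[0,0,0],"roll":0},{"slide":[0,0,0],"roll":0},{"slide":[0,0,0],"roll":0},{"slide":[0,0,0],"roll":0},{"slide":[0,0,0],"roll":0}]' 1 12;  python3 -m inch '[{"slide":[0,0,1],"roll":0},{"slide":[0,0,3],"roll":0},{"slide":[0,0,6],"roll":0},{"slide":[0,0,9],"roll":0},{"slide":[0,0,11],"roll":0},{"slide":[0,0,11],"roll":0},{"slide":[0,0,11],"roll":0},{"slide":[0,0,11],"roll":0}]'
python3 - <<'E'
from m import *
S=snap()
print(fit(S,"g",[.509,-.339,.026]),fit(S,"r",[.42,.15,.006]))
a=cv2.resize(S["scene"][0][215:265,95:155],(480,400),interpolation=cv2.INTER_CUBIC)
b=cv2.resize(S["top"][0][155:205,350:400],(300,300),interpolation=cv2.INTER_CUBIC)
b=cv2.copyMakeBorder(b,0,100,0,0,cv2.BORDER_CONSTANT)
cv2.imwrite("pics/or.png",np.hstack([a,b]))
E
```

```text
time: 30.3
position: [0.5937, 0.0231, 0.0233]
eef_rot: [0.981, 0.195, 0.001, 0.0]
ft_force: [-1.0, 0.3, 0.4]
width: 1.001
gripper_force: 0.0
time: 30.9
position: [0.5932, 0.0227, 0.0222]
eef_rot: [0.981, 0.195, 0.0, 0.0]
ft_force: [-1.9, -0.4, 4.6]
width: 0.696
gripper_force: 12.0
time: 31.7
position: [0.5924, 0.0227, 0.1305]
eef_rot: [0.981, 0.195, -0.001, -0.0]
ft_force: [0.7, 0.7, -0.5]
width: 0.694
gripper_force: 12.0
(array([ 0.507 , -0.3419,  0.0289]), array([-0.39, -0.02, -0.5 , -0.02])) (array([0.4216, 0.1522, 0.    ]), array([-1.15,  0.06, -1.14, -0.39]))
```

View pics/or.png

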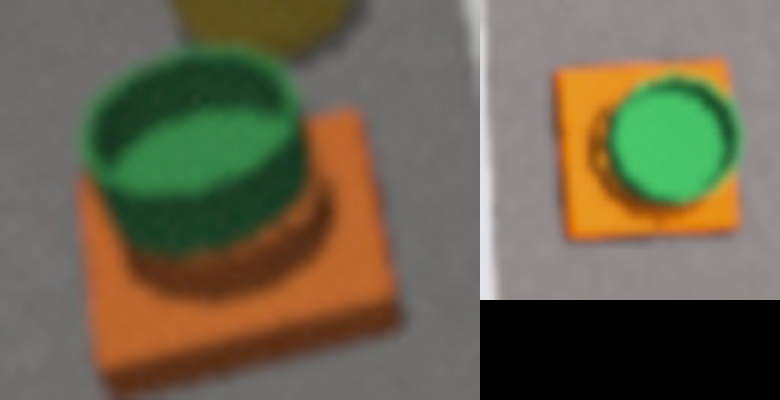

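The enlarged view shows the cup at about (190,150), upright in the orange ring. It was knocked sideways by about 3 mm, within the bore's clearance, and its height is unchanged. The held cup weighs about 0.5 N, so it is plain and I'll nest it there.

```bash
python3 -m inch '[{"slide":[-0.5,-2,0],"roll":0},{"slide":[-1.5,-6,0],"roll":0},{"slide":[-2.5,-10,0],"roll":0},{"slide":[-3.5,-14.5,0],"roll":0},{"slide":[-4.5,-19,0],"roll":0},{"slide":[-5.5,-23.5,0],"roll":0},{"slide":[-6.5,-28,0],"roll":0},{"slide":[-7.6,-32,0],"roll":0},{"slide":[-8.4,-35,0],"roll":0},{"slide":[-8.6,-36.5,-1],"roll":0},{"slide":[-8.6,-36.5,-2.5],"roll":0},{"slide":[-8.6,-36.5,-3],"roll":0}]'; python3 -m inch '[{"slide":[0,0,0],"roll":0},{"slide":[0,0,-0.5],"roll":0},{"slide":[0,0,-0.5],"roll":0},{"slide":[0,0,-0.5],"roll":0}]'; python3 - <<'E'
from m import *
S=snap()
b=[h for h in blobs(S["scene"],"g",60)];print([cen(h).round(1).tolist() for h in b])
print(fit(S,"r",[.42,.15,.006]),fit(S,"g",[.588,-.119,.006]),fit(S,"g",[.47,.333,.040]))
E
```

```text
time: 33.0
position: [0.5065, -0.3406, 0.0988]
eef_rot: [0.981, 0.195, -0.001, -0.002]
ft_force: [-0.4, -0.2, -0.9]
width: 0.696
gripper_force: 12.0
time: 33.4
position: [0.5073, -0.3419, 0.0971]
eef_rot: [0.981, 0.195, 0.0, 0.0]
ft_force: [0.3, -0.3, -1.5]
width: 0.692
gripper_force: 12.0
[[215.7, 240.8], [116.8, 224.4], [357.0, 170.0]]
(array([0.4202, 0.1501, 0.0011]), array([-0.29,  0.02, -0.29, -0.1 ])) (array([ 0.5879, -0.1188,  0.0062]), array([-0.33,  0.  , -0.4 , -0.08])) (array([0.4704, 0.3329, 0.0413]), array([-0.11,  0.01, -0.1 , -0.05]))
```

```bash
python3 -m inch '[{"slide":[0,0,-0.5],"roll":0},{"slide":[0,0,-1],"roll":0},{"slide":[0,0,-1.5],"roll":0},{"slide":[0,0,-1.9],"roll":0},{"slide":[0,0,-1.9],"roll":0},{"slide":[0,0,-1.9],"roll":0}]'; python3 -m inch '[{"slide":[0,0,-0.2],"roll":0},{"slide":[0,0,-0.4],"roll":0},{"slide":[0,0,-0.5],"roll":0},{"slide":[0,0,-0.5],"roll":0}]'
```

```text
time: 34.1
position: [0.507, -0.3423, 0.0778]
eef_rot: [0.981, 0.195, -0.0, -0.0]
ft_force: [-0.1, -0.1, 0.1]
width: 0.694
gripper_force: 12.0
time: 34.5
position: [0.5069, -0.3423, 0.0727]
eef_rot: [0.981, 0.195, -0.0, -0.0]
ft_force: [-0.4, 0.4, 0.5]
width: 0.694
gripper_force: 12.0
```

```bash
python3 -m inch '[{"slide":[0,0,-0.1],"roll":0},{"slide":[0,0,-0.15],"roll":0},{"slide":[0,0,-0.15],"roll":0},{"slide":[0,0,-0.15],"roll":0}]'; python3 -m inch '[{"slide":[0,0,-0.05],"roll":0},{"slide":[0,0,-0.05],"roll":0},{"slide":[0,0,-0.05],"roll":0}]'
```

```text
time: 34.9
position: [0.507, -0.3423, 0.0714]
eef_rot: [0.981, 0.195, 0.0, 0.0]
ft_force: [0.4, -0.6, 0.4]
width: 0.695
gripper_force: 12.0
time: 35.2
position: [0.507, -0.3423, 0.0708]
eef_rot: [0.981, 0.195, -0.0, -0.0]
ft_force: [0.6, 0.4, -0.2]
width: 0.696
gripper_force: 12.0
```

```bash
python3 -m inch '[{"slide":[0,0,-0.05],"roll":0},{"slide":[0,0,-0.05],"roll":0},{"slide":[0,0,-0.05],"roll":0}]'; python3 -m inch '[{"slide":[0,0,0],"roll":0},{"slide":[0,0,0],"roll":0},{"slide":[0,0,0],"roll":0},{"slide":[0,0,0],"roll":0},{"slide":[0,0,1],"roll":0},{"slide":[0,0,4],"roll":0},{"slide":[0,0,7],"roll":0},{"slide":[0,0,7],"roll":0}]' 0;  python3 -m inch '[{"slide":[1,3,0],"roll":0},{"slide":[2.5,7,0],"roll":0},{"slide":[4,11.5,0],"roll":0},{"slide":[5.5,16,-1],"roll":0},{"slide":[7.2,20,-2],"roll":0},{"slide":[8.1,22.3,-3],"roll":0},{"slide":[8.1,22.3,-3],"roll":0},{"slide":[8.1,22.3,-3],"roll":0}]' 0; python3 - <<'E'
from m import *
S=snap()
print(fit(S,"g",[.47,.333,.040],tol=20), fit(S,"g",[.507,-.342,.040],tol=20))
print("lid",fit(S,"r",[.42,.15,.006]),bot.get_state()['position'])
print("scene",[(cen(h).round(1).tolist()) for h in blobs(S["scene"],"g",60)])
E
```

```text
time: 35.5
position: [0.507, -0.3423, 0.0703]
eef_rot: [0.981, 0.195, -0.0, -0.0]
ft_force: [-0.1, 0.4, -0.4]
width: 0.697
gripper_force: 12.0
time: 36.3
position: [0.5085, -0.3434, 0.1455]
eef_rot: [0.981, 0.195, 0.002, 0.003]
ft_force: [0.9, -0.4, 0.5]
width: 1.002
gripper_force: 0.0
time: 37.1
position: [0.5879, -0.1193, 0.1103]
eef_rot: [0.981, 0.195, -0.0, -0.0]
ft_force: [0.1, 0.6, -0.7]
width: 1.0
gripper_force: 0.0
(array([0.4703, 0.3328, 0.0417]), array([-0.13,  0.01, -0.12, -0.06])) (array([ 0.5081, -0.3428,  0.0439]), array([-0.57, -0.03, -0.72, -0.03]))
lid (array([0.4206, 0.1501, 0.0007]), array([-0.27,  0.02, -0.28, -0.09])) [ 0.58787506 -0.12040367  0.1107966 ]
scene [[215.8, 241.0], [117.7, 228.6], [357.0, 169.9]]
```

```bash
python3 -m inch '[{"slide":[0,0,-2],"roll":0},{"slide":[0,0,-5],"roll":0},{"slide":[0,0,-8],"roll":0},{"slide":[0,0,-8.85],"roll":0},{"slide":[0,0,-8.85],"roll":0},{"slide":[0,0,-8.85],"roll":0}]'; python3 -m inch '[{"slide":[0,0,0],"roll":0},{"slide":[0,0,0],"roll":0},{"slide":[0,0,0],"roll":0},{"slide":[0,0,0],"roll":0},{"slide":[0,0,0],"roll":0},{"slide":[0,0,0],"roll":0}]' 1 12;  python3 -m inch '[{"slide":[0,0,1],"roll":0},{"slide":[0,0,3],"roll":0},{"slide":[0,0,6],"roll":0},{"slide":[0,0,9],"roll":0},{"slide":[0,0,13],"roll":0},{"slide":[0,0,13],"roll":0},{"slide":[0,0,13],"roll":0},{"slide":[0,0,13],"roll":0}]'
python3 - <<'E'
from m import *
S=snap()
a=cv2.resize(S["scene"][0][200:260,95:155],(400,400),interpolation=cv2.INTER_CUBIC)
b=cv2.resize(S["scene"][0][145:205,325:385],(400,400),interpolation=cv2.INTER_CUBIC)
cv2.imwrite("pics/st2.png",np.hstack([a,b]))
E
```

```text
time: 37.8
position: [0.5887, -0.12, 0.0234]
eef_rot: [0.981, 0.194, 0.001, 0.0]
ft_force: [0.3, 0.3, 0.4]
width: 1.001
gripper_force: 0.0
time: 38.4
position: [0.5882, -0.1193, 0.0222]
eef_rot: [0.981, 0.195, 0.0, 0.0]
ft_force: [-0.9, 1.1, 4.5]
width: 0.694
gripper_force: 12.0
time: 39.2
position: [0.5873, -0.1191, 0.1503]
eef_rot: [0.981, 0.195, -0.001, -0.001]
ft_force: [0.5, 0.4, -3.5]
width: 0.694
gripper_force: 12.0
```

View pics/st2.png

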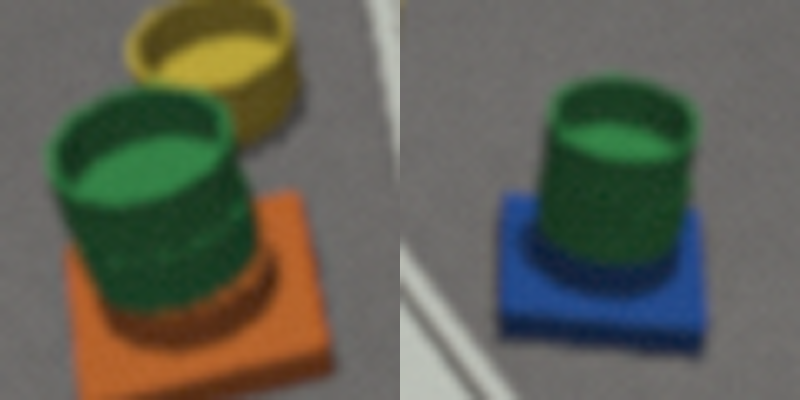

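```bash
python3 -m inch '[{"slide":[-0.5,2,0],"roll":0},{"slide":[-1.5,6,0],"roll":0},{"slide":[-2.5,10,0],"roll":0},{"slide":[-3.7,14.5,0],"roll":0},{"slide":[-5,19,0],"roll":0},{"slide":[-6.3,23.5,0],"roll":0},{"slide":[-7.5,28,0],"roll":0},{"slide":[-8.6,32.5,0],"roll":0},{"slide":[-9.7,37,0],"roll":0},{"slide":[-10.8,41,0],"roll":0},{"slide":[-11.6,44,0],"roll":0},{"slide":[-11.8,45.2,0],"roll":0}]'; python3 -m inch '[{"slide":[0,0,0],"roll":0},{"slide":[0,0,-1],"roll":0},{"slide":[0,0,-2.3],"roll":0},{"slide":[0,0,-2.8],"roll":0},{"slide":[0,0,-2.8],"roll":0},{"slide":[0,0,-2.8],"roll":0}]'; python3 - <<'E'
from m import *
S=snap()
print(bot.get_state()['position'])
# seated-stack silhouettes vs seen (orange, 2 cups, visible from z=40 to 96)
PART["s"]=[(0,32),(28,33),(28,32),(56,33)]
h=[h for h in blobs(S["scene"],"g",60)]
for h_ in h:
    print("seen",h_[:,0].min(0),h_[:,0].max(0),cv2.contourArea(h_))
for x,y in((.507,-.342),(.508,-.3425),(.4703,.333)):
    for z in(.04,.044):
        k=hull(S["scene"],"s",[x,y,z]); print((x,y,z),k[:,0].min(0),k[:,0].max(0),cv2.contourArea(k))
E
```

```text
time: 40.5
position: [0.4686, 0.3349, 0.1508]
eef_rot: [0.981, 0.196, -0.001, 0.0]
ft_force: [-0.2, -0.7, -3.0]
width: 0.698
gripper_force: 12.0
time: 41.1
position: [0.4702, 0.3323, 0.1239]
eef_rot: [0.981, 0.194, -0.0, 0.0]
ft_force: [0.2, 0.1, -2.8]
width: 0.697
gripper_force: 12.0
[0.47030304 0.33263844 0.12427479]
seen [102. 213.] [132. 245.] 769.5
seen [346. 141.] [372. 184.] 827.0
(0.507, -0.342, 0.04) [100.83232 210.99176] [133.30269 245.98094] 874.3425597299938
(0.507, -0.342, 0.044) [100.42484 209.76529] [132.99146 244.82133] 878.6002301597036
(0.508, -0.3425, 0.04) [100.62487 211.28728] [133.13168 246.31133] 876.0086252659094
(0.508, -0.3425, 0.044) [100.216515 210.06049 ] [132.81978 245.15152] 880.2784796629567
(0.4703, 0.333, 0.04) [344.626   154.96935] [370.11188 183.6716 ] 597.7724180470686
(0.4703, 0.333, 0.044) [344.79178 153.81963] [370.33737 182.5661 ] 600.1748282131739
```

```bash
python3 -m inch '[{"slide":[0,0,-0.5],"roll":0},{"slide":[0,0,-1],"roll":0},{"slide":[0,0,-1.5],"roll":0},{"slide":[0,0,-1.9],"roll":0},{"slide":[0,0,-2.1],"roll":0},{"slide":[0,0,-2.1],"roll":0}]'; python3 -m inch '[{"slide":[0,0,-0.2],"roll":0},{"slide":[0,0,-0.3],"roll":0},{"slide":[0,0,-0.4],"roll":0},{"slide":[0,0,-0.4],"roll":0},{"slide":[0,0,-0.4],"roll":0}]'
```

```text
time: 41.8
position: [0.4699, 0.3326, 0.1025]
eef_rot: [0.981, 0.195, -0.0, 0.0]
ft_force: [0.5, 0.3, -1.9]
width: 0.693
gripper_force: 12.0
time: 42.3
position: [0.47, 0.3327, 0.0989]
eef_rot: [0.981, 0.195, 0.0, -0.0]
ft_force: [0.1, -1.2, -1.9]
width: 0.692
gripper_force: 12.0
```

```bash
python3 -m inch '[{"slide":[0,0,-0.06],"roll":0},{"slide":[0,0,-0.06],"roll":0},{"slide":[0,0,-0.06],"roll":0}]'; python3 -m inch '[{"slide":[0,0,0],"roll":0},{"slide":[0,0,0],"roll":0},{"slide":[0,0,0],"roll":0},{"slide":[0,0,0],"roll":0},{"slide":[0,0,1],"roll":0},{"slide":[0,0,4],"roll":0},{"slide":[0,0,7],"roll":0},{"slide":[0,0,7],"roll":0}]' 0;  python3 -m inch '[{"slide":[-1,-3,0],"roll":0},{"slide":[-2,-7,0],"roll":0},{"slide":[-3,-11,-1],"roll":0},{"slide":[-4,-15,-3],"roll":0},{"slide":[-5,-18.2,-5],"roll":0},{"slide":[-5,-18.2,-5],"roll":0},{"slide":[-5,-18.2,-5],"roll":0}]' 0; python3 - <<'E'
from m import *
S=snap()
print("stacks",fit(S,"g",[.47,.333,.054],tol=25), fit(S,"g",[.507,-.342,.040],tol=20))
for n in S: print([(cen(h).round(1).tolist(),cv2.contourArea(h)) for h in blobs(S[n],"r",20)])
print(bot.get_state()['position'])
PART["s"]=[(0,32),(28,33),(28,32),(56,33),(84,33)]
for h in blobs(S["scene"],"g",60): print(h[:,0].min(0),h[:,0].max(0))
k=hull(S["scene"],"s",[.4703,.333,.04]); print(k[:,0].min(0),k[:,0].max(0))
E
```

```text
time: 42.6
position: [0.47, 0.3327, 0.0983]
eef_rot: [0.981, 0.195, 0.0, -0.0]
ft_force: [0.1, -0.1, -2.8]
width: 0.695
gripper_force: 12.0
time: 43.4
position: [0.4714, 0.3336, 0.1732]
eef_rot: [0.981, 0.195, 0.003, -0.001]
ft_force: [0.3, 0.6, 0.2]
width: 0.998
gripper_force: 0.0
time: 44.1
position: [0.4202, 0.1506, 0.1186]
eef_rot: [0.981, 0.194, 0.0, -0.0]
ft_force: [-0.0, 0.4, 0.7]
width: 1.004
gripper_force: 0.0
stacks (array([0.4712, 0.3329, 0.0569]), array([-0.14,  0.01, -0.14, -0.06])) (array([ 0.5082, -0.3427,  0.0444]), array([-0.54, -0.03, -0.68, -0.03]))
[([291.7, 185.3], 170.5), ([391.9, 117.0], 1963.0)]
[([65.3, 288.0], 2663.0), ([225.1, 214.0], 34.0), ([506.7, 103.3], 473.5)]
[0.42068891 0.15146847 0.11895797]
[102. 213.] [132. 245.]
[346. 149.] [371. 183.]
[344.626   146.82095] [371.71472 183.6716 ]
```

```bash
python3 -m inch '[{"slide":[0,0,-2],"roll":0},{"slide":[0,0,-5],"roll":0},{"slide":[0,0,-7.5],"roll":0},{"slide":[0,0,-8.7],"roll":0},{"slide":[0,0,-8.9],"roll":0},{"slide":[0,0,-8.9],"roll":0},{"slide":[0,0,-8.9],"roll":0}]'; python3 -m inch '[{"slide":[0,0,0],"roll":0},{"slide":[0,0,0],"roll":0},{"slide":[0,0,0],"roll":0},{"slide":[0,0,0],"roll":0},{"slide":[0,0,0],"roll":0},{"slide":[0,0,0],"roll":0},{"slide":[0,0,0],"roll":0},{"slide":[0,0,0],"roll":0},{"slide":[0,0,0],"roll":0},{"slide":[0,0,0],"roll":0}]' 1 10;  python3 -m inch '[{"slide":[0,0,1],"roll":0},{"slide":[0,0,3],"roll":0},{"slide":[0,0,6],"roll":0},{"slide":[0,0,10],"roll":0},{"slide":[0,0,14],"roll":0},{"slide":[0,0,15.5],"roll":0},{"slide":[0,0,15.5],"roll":0},{"slide":[0,0,15.5],"roll":0}]'
```

```text
time: 44.9
position: [0.4207, 0.151, 0.0303]
eef_rot: [0.981, 0.195, 0.001, -0.0]
ft_force: [0.8, 0.6, 0.0]
width: 0.997
gripper_force: 0.0
time: 45.9
position: [0.42, 0.1507, 0.0292]
eef_rot: [0.981, 0.195, -0.0, -0.0]
ft_force: [0.2, 0.8, -0.3]
width: 0.207
gripper_force: 10.0
time: 46.7
position: [0.4197, 0.1506, 0.1838]
eef_rot: [0.981, 0.195, -0.0, 0.0]
ft_force: [-0.5, 0.2, -1.1]
width: 0.214
gripper_force: 10.0
```

```bash
python3 -m inch '[{"slide":[0.5,2,0],"roll":0},{"slide":[1.5,6,0],"roll":0},{"slide":[2.7,10,0],"roll":0},{"slide":[3.8,14,0],"roll":0},{"slide":[4.8,17,0],"roll":0},{"slide":[5,18.2,0],"roll":0},{"slide":[5,18.2,-1],"roll":0},{"slide":[5,18.2,-2.2],"roll":0},{"slide":[5,18.2,-2.4],"roll":0},{"slide":[5,18.2,-2.4],"roll":0},{"slide":[5,18.2,-2.4],"roll":0}]'; python3 - <<'E'
from m import *
S=snap()
print(bot.get_state()['position'])
print("lid",fit(S,"r",[.47,.333,.137]),"blue",fit(S,"g",[.47,.333,.054],tol=25), "orange",fit(S,"g",[.507,-.342,.040],tol=20))
E
```

```text
time: 47.8
position: [0.4702, 0.3322, 0.1606]
eef_rot: [0.981, 0.194, 0.0, -0.0]
ft_force: [-0.8, -0.1, -0.8]
width: 0.21
gripper_force: 10.0
[0.47022568 0.33244584 0.16078287]
lid None blue None orange (array([ 0.5082, -0.3428,  0.044 ]), array([-0.57, -0.03, -0.72, -0.03]))
```

```bash
python3 -m inch '[{"slide":[0,0,-0.5],"roll":0},{"slide":[0,0,-1],"roll":0},{"slide":[0,0,-1.4],"roll":0},{"slide":[0,0,-1.7],"roll":0},{"slide":[0,0,-1.7],"roll":0}]'; python3 -m inch '[{"slide":[0,0,-0.3],"roll":0},{"slide":[0,0,-0.6],"roll":0},{"slide":[0,0,-0.8],"roll":0},{"slide":[0,0,-0.9],"roll":0},{"slide":[0,0,-0.9],"roll":0},{"slide":[0,0,-0.9],"roll":0}]'
```

```text
time: 48.4
position: [0.4698, 0.3326, 0.1426]
eef_rot: [0.981, 0.195, -0.0, 0.0]
ft_force: [-0.1, 0.6, -0.9]
width: 0.209
gripper_force: 10.0
time: 49.0
position: [0.47, 0.3327, 0.1343]
eef_rot: [0.981, 0.195, 0.0, -0.0]
ft_force: [0.5, 0.5, 0.1]
width: 0.213
gripper_force: 10.0
```

```bash
python3 -m inch '[{"slide":[0,0,-0.05],"roll":0},{"slide":[0,0,-0.05],"roll":0},{"slide":[0,0,-0.05],"roll":0}]'; python3 -m inch '[{"slide":[0,0,-0.05],"roll":0},{"slide":[0,0,-0.05],"roll":0},{"slide":[0,0,-0.05],"roll":0}]'
```

```text
time: 49.3
position: [0.47, 0.3327, 0.1338]
eef_rot: [0.981, 0.195, 0.0, -0.0]
ft_force: [-0.2, -0.0, -0.9]
width: 0.207
gripper_force: 10.0
time: 49.6
position: [0.47, 0.3327, 0.1332]
eef_rot: [0.981, 0.195, -0.0, -0.0]
ft_force: [1.0, -0.3, -0.7]
width: 0.204
gripper_force: 10.0
```

```bash
python3 -m inch '[{"slide":[0,0,0],"roll":0},{"slide":[0,0,0],"roll":0},{"slide":[0,0,0],"roll":0},{"slide":[0,0,0],"roll":0},{"slide":[0,0,0],"roll":0},{"slide":[0,0,1],"roll":0},{"slide":[0,0,4],"roll":0},{"slide":[0,0,8],"roll":0},{"slide":[-1,-4,10],"roll":0},{"slide":[-2,-8,10],"roll":0},{"slide":[-4,-12,10],"roll":0},{"slide":[-6,-16,10],"roll":0}]' 0.5;  python3 -m inch '[{"slide":[-1,-4,0],"roll":0},{"slide":[-2,-8,0],"roll":0},{"slide":[-3,-12,0],"roll":0},{"slide":[-4,-15,0],"roll":0},{"slide":[-4,-15,0],"roll":0},{"slide":[-4,-15,0],"roll":0},{"slide":[-4,-15,0],"roll":0},{"slide":[-4,-15,0],"roll":0},{"slide":[-4,-15,0],"roll":0},{"slide":[-4,-15,0],"roll":0}]'; python3 - <<'E'
from m import *
S=snap()
print("lid",fit(S,"r",[.47,.333,.11]),"orange",fit(S,"g",[.507,-.342,.040],tol=20))
cv2.imwrite("pics/fin.png",cv2.resize(S["scene"][0],(800,600)))
a=cv2.resize(S["scene"][0][200:260,95:155],(400,400),interpolation=cv2.INTER_CUBIC)
b=cv2.resize(S["scene"][0][135:195,325:385],(400,400),interpolation=cv2.INTER_CUBIC)
cv2.imwrite("pics/fin2.png",np.hstack([a,b]))
E
```

```text
time: 50.8
position: [0.4092, 0.1713, 0.2339]
eef_rot: [0.981, 0.195, 0.0, -0.0]
ft_force: [0.6, -0.1, 0.8]
width: 0.497
gripper_force: 0.0
time: 51.8
position: [0.3701, 0.0231, 0.2332]
eef_rot: [0.981, 0.195, -0.0, -0.0]
ft_force: [0.3, 0.6, -0.7]
width: 0.5
gripper_force: 0.0
lid (array([0.4706, 0.3315, 0.1081]), array([-0.29,  0.03, -0.27, -0.13])) orange (array([ 0.5082, -0.3427,  0.0443]), array([-0.55, -0.03, -0.69, -0.03]))
```

View pics/fin.png

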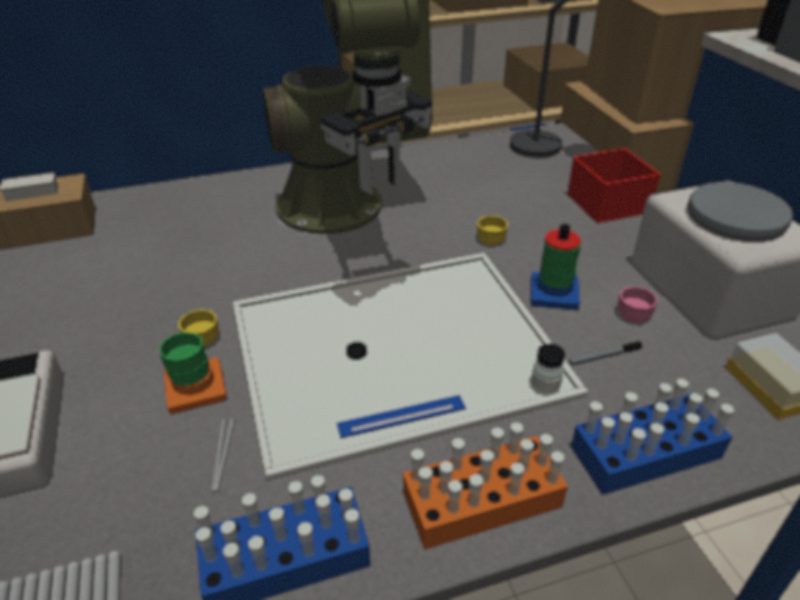

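View pics/fin2.png

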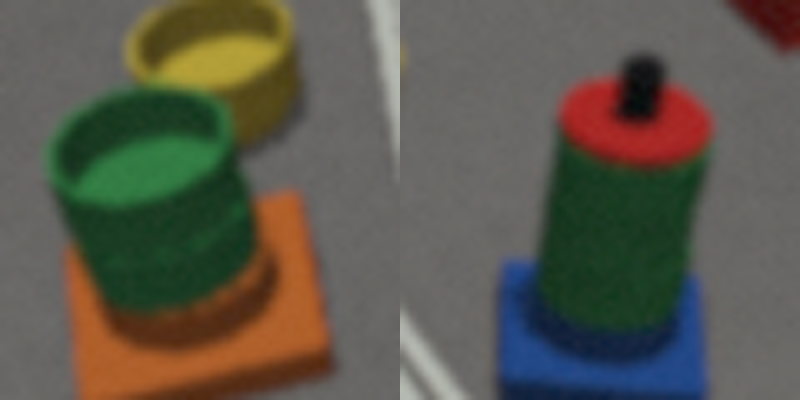

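The final pictures show the lid on the three-cup blue stack at (560,250), with its measured z of 108 mm against 110 mm expected. The two-cup orange stack at (186,360) is upright and seated, and the bystanders are where they were. I'm handing in.

```bash
python3 -c "
from cell import bot
print(bot.job_done())"
```

```text
the job is handed in; nothing more can be done
None
```

I handed the job in at about 52 s of robot time: the three weighted cups are stacked on the blue holder with the lid on top, and the two plain cups are stacked on the orange holder; the final camera check showed everything seated, though the hand-in returned no verdict.

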